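Open the cake mould and box the cake

TASK

Push the sliding jaw of the cake mould all the way open, then lift the finished cake out and set it down flat in the empty compartment of the gift box: put it down, do not drop it. Leave the mould open and the other cakes and the jar where they are.

Things in the scene. Friction and masses are not known exactly. Their poses are not given: they have to be found in the camera images.
- mould: Fixed cake mould built like a small vise: steel base plate 150 x 220 mm (x, y), 12 mm thick, with a white fixed jaw at its -y end (64 wide, 26 thick, top 64 mm above the table, inner face at y = -75 mm) and a white sliding jaw that opens towards the mould's +y. Guides along the edges at x = +-68 mm rise to 22 mm. Origin: centre of the base plate's underside, on the table. z up.
- jaw (a joint): Travel of the sliding jaw along the mould's +y, in m: 0 closed on the cake, 0.060 fully open at its stop. It stays where it is left; about 3 N of friction. At 0 its inner face is at y = -8 mm in the mould's frame; the jaw is 64 wide, 30 thick, 58 mm high, and a lip (56 wide, 8 thick, upper side 64 mm above the table) overhangs the cake by 14 mm, so the cake cannot be lifted until the jaw is open.
- push_plate (a point): Centre of the top edge of the steel plate standing on the sliding jaw: 44 mm wide along the mould's x, 10 mm thick along y, standing free from 64 mm up to 114 mm above the table. This point moves with the jaw (x = 0, y = 7 mm plus joint value in the mould's frame). Push the plate towards +y, or pinch it across its thickness.
- cake: The finished cake in the mould: golden brown oblong block 56 mm (its x) by 64 mm (its y), 40 mm high, about 160 g. Origin: centre of its underside. It stands on the base plate between the jaws; its two long faces (+-x, 56 mm apart) are free to be gripped from above.
- gift_box: Fixed shallow red gift box, 100 x 264 mm outside (x, y), walls 4 mm thick and 14 mm high, inner floor 4 mm above the table; two dividers make three compartments in a row along y, each about 92 x 83 mm, centres at y = -87, 0 and +87 mm. One is empty. Origin: centre of its underside. z up.
- liner: Flat white paper liner, 70 x 66 mm and 1 mm thick (does not obstruct), on the floor of the empty compartment and at its centre. Origin: centre of its underside, on the box floor; axes parallel to the gift box's.
- round_cake: Bystander: pale round cake, 62 mm diameter, 37 mm high, in another compartment. Origin: centre of its underside.
- dome_cake: Bystander: purple domed cake, 62 mm diameter, 40 mm high, in the remaining compartment. Origin: centre of its underside.
- jar: Bystander: amber glass jar with steel lid, 60 mm diameter, 95 mm high, standing on the counter beyond the work. Origin: centre of its underside.

How it is judged:
By the outcome, as a careful person would: the job done as asked, in the order asked, and still so for the second after the job is handed in, with the robot touching nothing.
It also fails if it takes over 53 s, if anything falls off the work surface, if the arm or the gripper's body presses on something with over 40 N, if the wrist force passes 120 N, or if a joint passes its speed limit or range.

ROBOT

A 6-joint arm with a two-finger parallel gripper is mounted at the origin on the work surface. World frame = base frame: x ahead of the robot, y to its left, z up, the work surface at z = 0. Lengths are in m, angles in degrees, forces in N, time in s.
With the tool pointing down it reaches from about 0.3 to 0.75 m from the base axis. Payload 8.5 kg.
Tool frame: the origin (TCP) lies at the very end of the fingers, on their centre line; the grasp point (between the pads) lies 19 mm behind it; z points along the fingers, y is the line along which they close (so a half turn about z gives the same grasp; the last joint's range is limited). The gripper opens to 88 mm and grips with 3 to 60 N. Pads are 18 mm wide; open, the fingers measure 123 mm over their backs; the gripper's body (75 mm by 187 mm) begins 45 mm behind the grasp point.
Start: joints at [56.878, 21.807, 74.336, -0, 83.858, -12.336], TCP at [0.195, 0.514, 0.239] pointing down, gripper open.
Joint ranges: [-178.18, 178.18], [-50.72, 133.34], [12.68, 142.11], [-81.47, 261.47], [9.98, 163.14], [-165.26, 165.26]. Speed limits (degrees/s): [136.94, 136.94, 180, 180, 180, 180].

INTERFACE

Orientations are given as a 3x3 rotation matrix whose columns are the frame's x, y, z axes.
In Python, from rig import manip gives the robot as it stands.
- The arm moves only by the tool servo_tool, never from a script. Its arguments are lists of equal length, an entry for each row: "offset": the shift along the tool's x, y, z in mm, a list of three; "twist": the turn about the tool's z in degrees; "grip": the opening, from 0 (shut) to 1 (fully open). A call has 1 to 12 rows; each row is the pose to reach, as a shift and turn from the pose commanded when the call began, along the tool's axes at that moment; what a row does not reach only later rows make up. A row lasts 1/10 s, in which the tool goes at most 50 mm and 8.59 degrees, less where a joint would pass 70% of its speed; a pose out of reach is approached as far as the arm can. A call with a gripper value outside its range is refused whole. The fingers move at their own pace and stop on an object; "force" is the grip in N (left out, the last holds). Time passes only in rows, so rows that repeat a pose let the fingers close. It gives the time, the measured TCP pose, the force, the opening and the grip force at its end, in the units of the state.
- manip.sense(): the state, without advancing time (a new reading comes with each control period).
- manip.snapshot(name): name is "scene" or "top"; returns a dict with "image" (384x512x3 uint8, red, green, blue), "vfov" (degrees; the focal length in pixels is half the picture's height over the tangent of half this angle, whatever the lens; pixels are square), "cx", "cy" (the principal point, pixels), "origin" and "orientation" of the camera in the world. Camera axes: x right, y down, z forward; pixel columns grow to the right and rows downward; lengths in m; the calibration is good to about 2 mm. A picture is of the moment at which its call begins. There is no depth.
- manip.close_job(): hands the job in; it is judged then, once.
The state is a dict: "clock": time; "qpos": joint angles; "joint_velocities": joint speeds; "effort": joint torques, N m; "tool_pos": TCP position; "tcp_rot": TCP orientation; "ft_force": force on the tool from outside, world axes, zero at the start; "ft_torque": the same for the moment, N m; "grip_width": finger opening in m; "gripper_force": force on a finger pad.
Only numpy, scipy, OpenCV 4.12 (cv2) and the standard library are available. Lean on these libraries where they do the work, as an engineer would, in place of code of your own. Each camera call takes 0.05 s, during which the arm holds its last target. There are 200 camera calls.

## Working session

There is one attempt and no reset: what is moved stays moved. The work goes in short steps, Python scripts to look and compute and a tool call to move; the robot and the scene stay as the last step left them, time stands still between calls to the robot, and variables do not carry over. Pictures are saved under pics/ and viewed, at most 10 in all, crops included, and the job is handed in when it is done.

Besides the shell and the picture viewer there is one more tool, called after "Request:" by a JSON object that holds its "api" and its "payload". servo_tool: Moves the arm, as the interface text tells. Its arguments: {"type":"object","properties":{"offset":{"type":"array","items":{"type":"array","items":{"type":"number"}}},"twist":{"type":"array","items":{"type":"number"}},"grip":{"type":"array","items":{"type":"number"}},"force":{"type":"number"}},"required":["offset","twist","grip"]}

```bash
mkdir -p pics
python3 - <<'E'
from rig import manip
import cv2,numpy as np,pickle
d={}
for n in("scene","top"):
    s=manip.snapshot(n);d[n]=s
    cv2.imwrite(f"pics/{n}0.png",s["image"][:,:,::-1])
    print(n,s["vfov"],s["cx"],s["cy"],s["origin"],np.round(s["orientation"],4).tolist())
pickle.dump(d,open("s0.pkl","wb"))
st=manip.sense();print(st["clock"],st["tool_pos"],np.round(st["tcp_rot"],4).tolist(),st["grip_width"])
E
```

```text
scene 47.41531523748687 250.5816223232216 190.6462675030688 [ 1.00716044 -0.63027264  0.82817835] [[0.8699, 0.3498, -0.3478], [0.4933, -0.6228, 0.6072], [-0.0042, -0.6998, -0.7144]]
top 45.27857706216734 253.00173553161648 194.06391924247137 [ 0.39446674 -0.0096313   1.19458011] [[0.1006, -0.9746, 0.2001], [-0.9949, -0.0974, 0.026], [-0.0059, -0.2017, -0.9794]]
0.1 [0.19505424 0.51398753 0.23822733] [[-0.9349, 0.3549, -0.0007], [0.3549, 0.9349, -0.001], [0.0003, -0.0012, -1.0]] 0.08810752888283613
```

View pics/scene0.png

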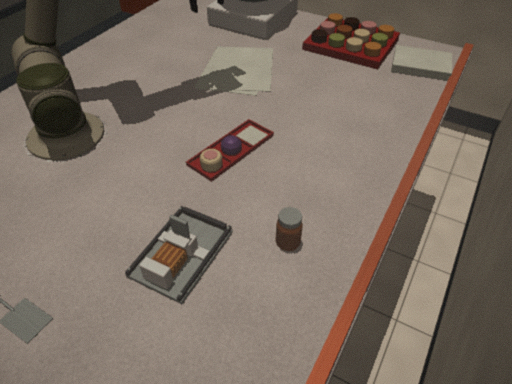

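View pics/top0.png

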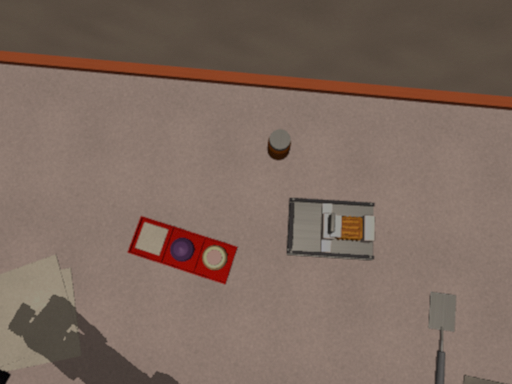

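The scene view shows the mould around (180,250) with the cake at (168,262), and the gift box around (231,150) with its liner at (252,135). In the top view the mould is at (332,229), the cake at (350,228), the liner at (151,238) and the jar at (279,145). Next I'll enlarge these areas to pick corners.

Run:
```python
import cv2,pickle,numpy as np
d=pickle.load(open("s0.pkl","rb"))
def crop(n,x0,y0,w,h,k):
    im=d[n]["image"][y0:y0+h,x0:x0+w,::-1]
    im=cv2.resize(im,None,fx=k,fy=k,interpolation=cv2.INTER_CUBIC)
    im=cv2.convertScaleAbs(im,alpha=1.4)
    for i in range(0,w,10): cv2.putText(im,str(x0+i),(i*k,8),0,.3,(255,255,255));cv2.line(im,(i*k,10),(i*k,14),(255,255,255))
    for j in range(0,h,10): cv2.putText(im,str(y0+j),(0,j*k+4),0,.3,(255,255,255))
    return im
a=crop("top",280,190,100,75,6);cv2.imwrite("pics/c1.png",a)
b=crop("scene",120,200,120,100,6);cv2.imwrite("pics/c2.png",b)
t=crop("top",120,210,125,75,4);s=crop("scene",180,110,100,75,4)
o=np.zeros((600,500,3),np.uint8);o[:300]=t;o[300:,:400]=s;cv2.imwrite("pics/c3.png",o)
```

```text
(no output)
```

View pics/c1.png

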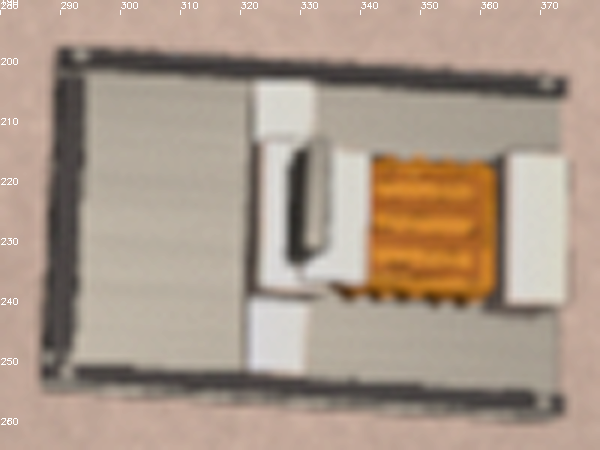

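View pics/c2.png

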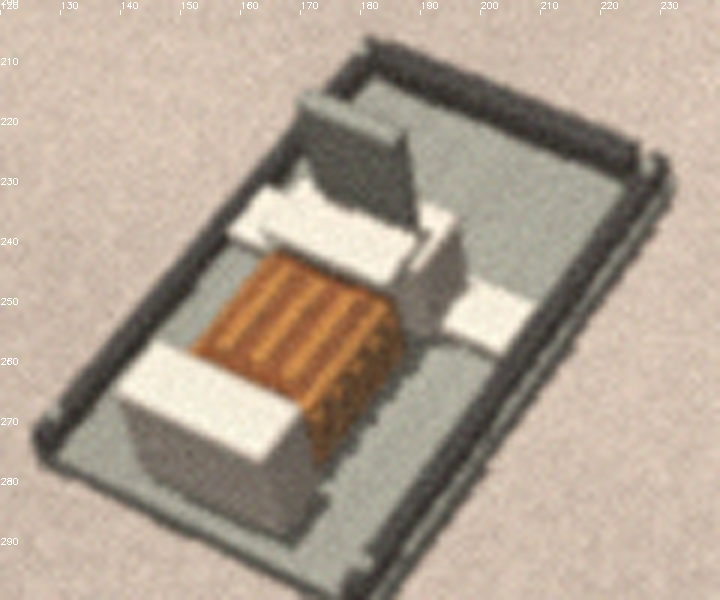

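View pics/c3.png

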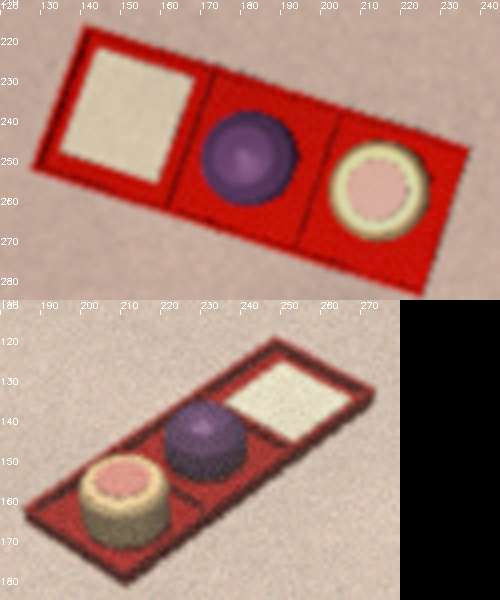

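The crops show the jaw tops, lip, plate and box corners clearly, so I'll fit both poses from those points in the two views.

```bash
cat > geo.py <<'E'
import numpy as np,cv2,pickle
from scipy.optimize import least_squares
d=pickle.load(open("s0.pkl","rb"))
def proj(n,P,d=d):
    c=d[n];f=c["image"].shape[0]/2/np.tan(np.radians(c["vfov"]/2))
    q=(np.atleast_2d(P)-c["origin"])@np.array(c["orientation"])
    return np.c_[f*q[:,0]/q[:,2]+c["cx"],f*q[:,1]/q[:,2]+c["cy"]]
def place(p,L):
    c,s=np.cos(p[2]),np.sin(p[2]);L=np.asarray(L,float)/1000
    return np.c_[p[0]+c*L[:,0]-s*L[:,1],p[1]+s*L[:,0]+c*L[:,1],p[3]+L[:,2]]
def fit(sets,p0,name):
    r=lambda p:np.concatenate([(proj(n,place(p,L))-px).ravel() for n,L,px in sets])
    s=least_squares(r,p0,loss="soft_l1")
    print(name,np.round(s.x*[1e3,1e3,180/np.pi,1e3],1))
    for n,L,px in sets:print(n,np.round(proj(n,place(s.x,L))-px,1).tolist())
    return s.x
E
cat > m1.py <<'E'
from geo import *
A=lambda a,k,o:np.array(a)/k+o-.4
FJ=[[32,-75,64],[-32,-75,64],[32,-101,64],[-32,-101,64]]
lip=[[28,-22,64],[-28,-22,64]]; pl=[[0,7,114]]
top=A([[506,151],[504,304],[565,153],[565,304],[369,152],[368,286],[317,195]],6,(280,190))
sc=A([[302,407],[163,341],[264,461],[120,390],[392,284],[264,237],[355,115]],6,(120,200))
L=FJ+lip+pl
fit([("top",L,top),("scene",L,sc)],[.45,-.15,0,0],"mould")
B=[[50,132,14],[50,-132,14],[-50,-132,14],[-50,132,14]]
bt=A([[86,26],[469,150],[422,296],[33,168]],4,(120,210))
bs=A([[375,390],[276,338],[25,512]],4,(180,35))
li=[[35,120,5],[35,54,5],[-35,54,5],[-35,120,5]]
lt=A([[97,47],[195,78],[158,184],[60,150]],4,(120,210))
ls=A([[352,399],[293,443],[226,403],[284,362]],4,(180,35))
sets=[("top",B,bt),("scene",[B[0],B[3],B[2]],bs),("top",li,lt),("scene",li,ls)]
sets=[("top",B,bt),("top",li,lt),("scene",li,ls)]
p=fit(sets,[.4,.2,-.2,0],"box"); print("liner",place(p,[[0,87,0]])*1000)
E
python3 m1.py
python3 - <<'E'
import sys;sys.path.insert(0,'.')
from geo import *
# lens check: table edge straightness
im=d["top"]["image"].astype(int)
R=im[:,:,0]-im[:,:,2]
c=np.arange(5,512,25);e=[np.argmax(R[30:130,i-2:i+3].mean(1))+30 for i in c]
k=np.polyfit(c,e,1);print(np.round(e-np.polyval(k,c),1))
E
```

```text
mould [ 567.1 -182.8    1.9    0.6]
top [[-0.8, -0.5], [-1.0, -0.2], [-0.1, -0.1], [-0.5, 0.5], [0.6, -0.4], [0.1, -0.3], [0.5, -0.1]]
scene [[1.5, -0.3], [-0.1, -0.9], [0.5, 0.1], [-0.5, -0.1], [-0.9, 1.3], [-0.8, -0.3], [-0.8, 0.8]]
box [475.8 186.8 -12.4   2.4]
top [[0.0, -1.8], [0.8, -1.0], [-0.1, 0.4], [-0.8, -0.5]]
top [[0.3, 0.4], [-0.4, 0.4], [-0.6, -0.3], [-0.1, 0.2]]
scene [[-0.2, 0.4], [-0.1, -0.0], [-0.7, 0.0], [-0.5, 0.2]]
liner [[494.50524109 271.73955983   2.37873821]]
[ 2.3 -1.  -1.3  0.4  2.2 -0.1 -1.4 -0.7  1.1  0.8 -1.5 -0.7 -0.  -1.3
 -1.6  0.2 -0.1  0.6 -1.7  5.1 -1.2]
```

Request:
{"api": "servo_tool", "payload": {"offset": [[-36, -32, 5], [-72, -65, 10], [-108, -97, 15], [-144, -129, 20], [-180, -161, 25], [-216, -194, 30], [-252, -226, 35], [-288, -258, 40], [-324, -290, 45], [-360, -323, 50], [-396, -355, 55], [-432, -387, 60]], "twist": [5.6, 11.2, 16.8, 22.4, 28, 33.6, 39.2, 44.8, 50.4, 56, 61.6, 67.3], "grip": [0.8, 0.6, 0.4, 0.2, 0, 0, 0, 0, 0, 0, 0, 0], "force": 20}}

```text
clock: 1.3
tool_pos: [0.4621, -0.003, 0.1784]
tcp_rot: [[-0.029, 1.0, -0.0], [1.0, 0.029, 0.0], [0.0, -0.0, -1.0]]
ft_force: [0.6, 0.8, 0.6]
grip_width: 0.0009
gripper_force: 0.0
```

```bash
cat > go.py <<'E'
import sys,numpy as np
from rig import manip
def go(t):  # target TCP mm + yaw of tool y (deg) -> tool-frame offset, twist
    s=manip.sense();R=np.array(s["tcp_rot"]);p=np.array(s["tool_pos"])*1000
    yaw=np.degrees(np.arctan2(R[1,1],R[0,1]))
    print("t",s["clock"],"p",np.round(p,1),"yaw",round(yaw,1),"F",np.round(s["ft_force"],1),"w",round(s["grip_width"]*1e3,1),"off",np.round(R.T@(np.array(t[:3])-p),1),"twist",round(yaw-t[3],1))
if __name__=="__main__": go([float(a) for a in sys.argv[1:]])
E
python3 go.py 568 -208 150 1.9
```

```text
t 1.3 p [462.1  -3.  178.4] yaw 1.7 F [0.6 0.8 0.6] w 0.9 off [-208.    99.9   28.4] twist -0.2
```

Request:
{"api": "servo_tool", "payload": {"offset": [[-42, 20, 6], [-84, 40, 12], [-126, 60, 18], [-167, 80, 23], [-208, 100, 28], [-208, 100, 28], [-208, 100, 53], [-208, 100, 78], [-208, 100, 96], [-208, 100, 96], [-208, 100, 96]], "twist": [0, 0, 0, 0, 0, 0, 0, 0, 0, 0, 0], "grip": [0, 0, 0, 0, 0, 0, 0, 0, 0, 0, 0]}}

```text
clock: 2.4
tool_pos: [0.5687, -0.2052, 0.0832]
tcp_rot: [[-0.034, 0.999, -0.0], [0.999, 0.034, 0.0], [0.0, -0.0, -1.0]]
ft_force: [0.2, -0.9, 0.6]
grip_width: 0.0006
gripper_force: 0.0
```

```bash
python3 go.py 567 -190 82 1.9;python3 - <<'E'
from rig import manip
import cv2,numpy as np
o=[]
for n,x,y,w,h in(("scene",120,170,130,130),("top",270,170,130,130)):
    im=manip.snapshot(n)["image"][y:y+h,x:x+w,::-1]
    o.append(cv2.resize(im,(400,400),interpolation=2))
cv2.imwrite("pics/d1.png",cv2.convertScaleAbs(np.hstack(o),alpha=1.4))
E
```

```text
t 2.4 p [ 568.7 -205.2   83.2] yaw 1.9 F [ 0.2 -0.9  0.6] w 0.6 off [15.2 -1.1  1.2] twist 0.0
```

View pics/d1.png

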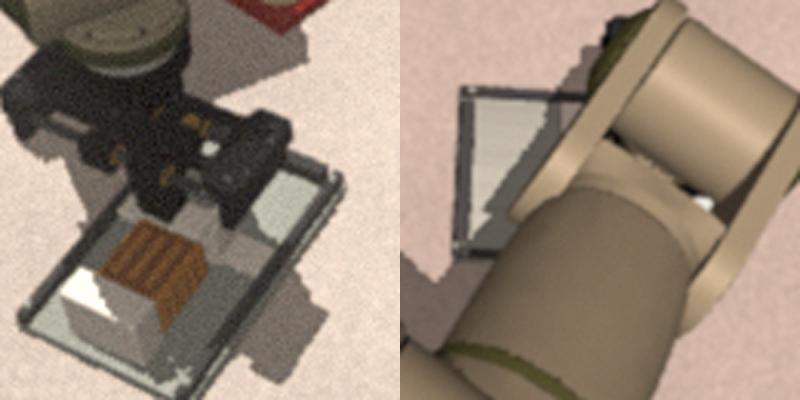

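The picture shows the closed fingers above the cake, on the −y side of the push plate (left half, fingertip near (160,210)). The mould looks undisturbed, so I'll push now.

Request:
{"api": "servo_tool", "payload": {"offset": [[8, 0, 0], [16, 0, 0], [22, 0, 0], [28, 0, 0], [33, 0, 0], [38, 0, 0], [43, 0, 0], [48, 0, 0], [53, 0, 0], [58, 0, 0], [58, 0, 0]], "twist": [0, 0, 0, 0, 0, 0, 0, 0, 0, 0, 0], "grip": [0, 0, 0, 0, 0, 0, 0, 0, 0, 0, 0]}}

```text
clock: 3.6
tool_pos: [0.5665, -0.1465, 0.0825]
tcp_rot: [[-0.034, 0.999, -0.001], [0.999, 0.034, 0.001], [0.001, -0.001, -1.0]]
ft_force: [-0.1, -0.4, 0.7]
grip_width: 0.0004
gripper_force: 0.0
```

Request:
{"api": "servo_tool", "payload": {"offset": [[4, 0, 0], [8, 0, 0], [11, 0, 0], [14, 0, 0], [16, 0, 0]], "twist": [0, 0, 0, 0, 0], "grip": [0, 0, 0, 0, 0]}}

```text
clock: 4.1
tool_pos: [0.566, -0.1342, 0.0826]
tcp_rot: [[-0.034, 0.999, -0.0], [0.999, 0.034, -0.006], [-0.006, -0.001, -1.0]]
ft_force: [-3.5, -25.5, -5.7]
grip_width: 0.0006
gripper_force: 12.6
```

```bash
python3 go.py 567 -120 82 1.9;python3 - <<'E'
from rig import manip
import cv2,numpy as np
o=[]
for n,x,y,w,h in(("scene",120,170,130,130),("top",270,170,130,130)):
    im=manip.snapshot(n)["image"][y:y+h,x:x+w,::-1]
    o.append(cv2.resize(im,(400,400),interpolation=2))
cv2.imwrite("pics/d2.png",cv2.convertScaleAbs(np.hstack(o),alpha=1.4))
E
```

```text
t 4.1 p [ 566.  -134.2   82.6] yaw 1.9 F [ -3.5 -25.5  -5.7] w 0.6 off [14.1  1.4  0.5] twist 0.0
```

View pics/d2.png

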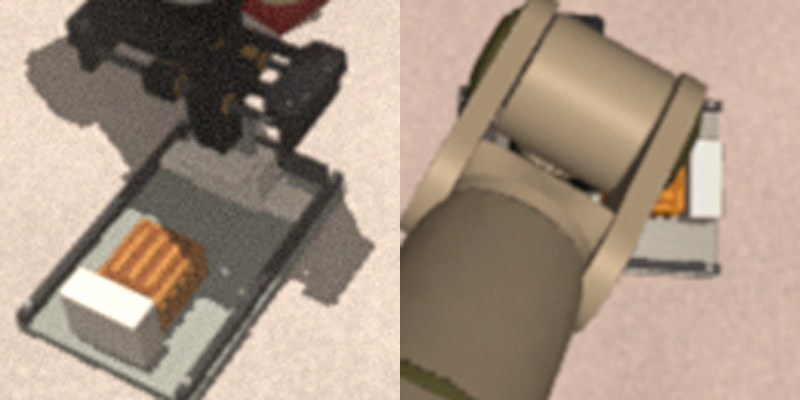

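The jaw is at its stop: 25 N at the fingers, and the scene view shows it at the far end with the cake free at (155,265). I'll back off, rise and open the gripper.

Request:
{"api": "servo_tool", "payload": {"offset": [[-10, 0, 0], [-25, 0, 0], [-40, 0, -30], [-40, 0, -70], [-10, 0, -110], [40, 0, -120], [90, 0, -120], [140, 0, -120], [160, 0, -120], [160, 0, -120]], "twist": [0, 0, 0, 0, 0, 0, 0, 0, 0, 0], "grip": [0, 0, 0, 0, 0, 0.5, 1, 1, 1, 1]}}

```text
clock: 5.2
tool_pos: [0.5605, 0.0308, 0.2029]
tcp_rot: [[-0.037, 0.999, -0.0], [0.999, 0.037, 0.001], [0.001, -0.0, -1.0]]
ft_force: [0.3, 0.0, -0.1]
grip_width: 0.0384
gripper_force: 0.0
```

```bash
python3 go.py 567 -222 150 1.9;python3 - <<'E'
from rig import manip
import cv2,numpy as np,pickle
d={n:manip.snapshot(n) for n in("scene","top")};pickle.dump(d,open("s1.pkl","wb"))
o=[]
for n,x,y in(("scene",120,205),("top",285,185)):
    im=d[n]["image"][y:y+100,x:x+100,::-1];k=4
    im=cv2.convertScaleAbs(cv2.resize(im,None,fx=k,fy=k,interpolation=2),alpha=1.4)
    for i in range(0,100,10): cv2.line(im,(i*k,0),(i*k,4),(0,0,255));cv2.line(im,(0,i*k),(4,i*k),(0,0,255))
    o.append(im)
cv2.imwrite("pics/d3.png",np.hstack(o))
E
```

```text
t 5.2 p [560.5  30.8 202.9] yaw 2.1 F [ 0.3  0.  -0.1] w 38.4 off [-252.9   -2.9   52.6] twist 0.2
```

View pics/d3.png

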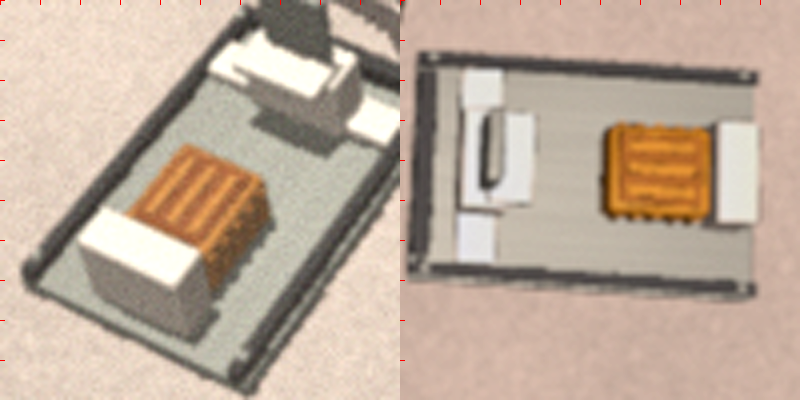

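Both views are clear: the cake's top face runs from (612,127) to (712,217) in the right half, and its far corners are at (185,147) and (265,182) in the left half. The jaw has opened. I'll fit the cake pose and the jaw travel.

Run:
```python
from geo import *
A=lambda a,k,o:np.array(a)/k+o-.4
C=[[28,32,40],[-28,32,40],[28,-32,40],[-28,-32,40]]
ct=A(np.array([[611,126],[608,216],[712,128],[711,218]])-[400,0],4,(285,185))
cs=A([[265,182],[185,147]],4,(120,205))
fit([("top",C,ct),("scene",C[:2],cs)],[.567,-.224,.03,.012],"cake")
fit([("top",C,ct)],[.567,-.224,.03,.012][:3]+[.012],"cake top only")
# jaw travel: lip inner edge (scene/top) with jaw as unknown
lt=A(np.array([[533,113],[531,204]])-[400,0],4,(285,185));ls=A([[325,97],[233,58]],4,(120,205))
L=lambda q:place([.5671,-.1828,np.radians(1.9),0],[[28,-22+q,64],[-28,-22+q,64]])
for s in([("top",lt)],[("scene",ls)],[("top",lt),("scene",ls)]):
    print(least_squares(lambda q:np.concatenate([(proj(n,L(q[0]))-p).ravel() for n,p in s]),[50]).x)
```

```text
cake [ 567.9 -228.9    3.2    6.6]
top [[-0.3, -0.1], [0.2, -0.4], [-0.1, 0.5], [0.2, 0.2]]
scene [[0.6, 0.1], [-0.5, -0.1]]
cake top only [ 567.4 -228.2    3.5   10.3]
top [[-0.4, -0.1], [0.2, -0.4], [-0.1, 0.3], [0.3, 0.1]]
[58.64487317]
[63.27276578]
[60.84132615]
```

Request:
{"api": "servo_tool", "payload": {"offset": [[-45, 0, 10], [-90, 0, 20], [-135, -1, 30], [-180, -1, 40], [-225, -2, 50], [-257, -2, 60], [-257, -2, 85], [-257, -2, 110], [-257, -2, 135], [-257, -2, 150], [-257, -2, 150]], "twist": [0, 0, 0, 0, 0, 0, 0, 0, 0, 0, 0], "grip": [1, 1, 1, 1, 1, 1, 1, 1, 1, 1, 1]}}

```text
clock: 6.4
tool_pos: [0.5659, -0.2298, 0.0505]
tcp_rot: [[-0.031, 1.0, -0.004], [1.0, 0.031, 0.002], [0.003, -0.004, -1.0]]
ft_force: [-0.8, -0.2, 0.2]
grip_width: 0.088
gripper_force: 0.0
```

```bash
python3 go.py 568 -226 27 2.2
```

```text
t 6.4 p [ 565.9 -229.8   50.5] yaw 1.8 F [-0.8 -0.2  0.2] w 88.0 off [ 3.7  2.3 23.5] twist -0.4
```

Request:
{"api": "servo_tool", "payload": {"offset": [[1, 1, 12], [2, 1, 24], [2, 1, 25], [2, 1, 25], [2, 1, 25], [2, 1, 25], [2, 1, 25], [2, 1, 25], [2, 1, 25], [2, 1, 25]], "twist": [0, 0, 0, 0, 0, 0, 0, 0, 0, 0], "grip": [1, 1, 1, 0.5, 0.3, 0.3, 0.3, 0.3, 0.3, 0.3], "force": 15}}

```text
clock: 7.4
tool_pos: [0.5682, -0.2265, 0.0281]
tcp_rot: [[-0.033, 0.999, -0.0], [0.999, 0.033, -0.0], [-0.0, -0.0, -1.0]]
ft_force: [-2.7, 0.4, 5.2]
grip_width: 0.0561
gripper_force: 15.0
```

```bash
python3 go.py 568 -228 27 2.2
```

```text
t 7.4 p [ 568.2 -226.5   28.1] yaw 1.9 F [-2.7  0.4  5.2] w 56.1 off [-1.5 -0.2  1.1] twist -0.3
```

Request:
{"api": "servo_tool", "payload": {"offset": [[0, 0, -5], [0, 0, -15], [0, 0, -30], [0, 0, -50], [0, 0, -75], [0, 0, -100], [0, 0, -120], [0, 0, -120], [0, 0, -120]], "twist": [0, 0, 0, 0, 0, 0, 0, 0, 0], "grip": [0.3, 0.3, 0.3, 0.3, 0.3, 0.3, 0.3, 0.3, 0.3], "force": 20}}

```text
clock: 8.3
tool_pos: [0.5681, -0.2264, 0.1474]
tcp_rot: [[-0.033, 0.999, -0.0], [0.999, 0.033, 0.0], [0.0, -0.0, -1.0]]
ft_force: [-1.0, -0.2, -2.3]
grip_width: 0.056
gripper_force: 20.0
```

```bash
python3 go.py 494.5 271.5 150 -12.4
```

```text
t 8.3 p [ 568.1 -226.4  147.4] yaw 1.9 F [-1.  -0.2 -2.3] w 56.0 off [500.1 -57.   -2.5] twist 14.3
```

Request:
{"api": "servo_tool", "payload": {"offset": [[15, -2, -15], [50, -6, -25], [95, -11, -25], [140, -16, -25], [185, -21, -25], [230, -26, -25], [275, -31, -25], [320, -36, -25], [365, -42, -25], [410, -47, -25], [455, -52, -20], [485, -55, -10]], "twist": [0, 1, 2, 4, 5, 7, 8, 9, 11, 12, 13, 14.3], "grip": [0.3, 0.3, 0.3, 0.3, 0.3, 0.3, 0.3, 0.3, 0.3, 0.3, 0.3, 0.3]}}

```text
clock: 9.5
tool_pos: [0.4955, 0.2597, 0.1582]
tcp_rot: [[0.213, 0.977, 0.0], [0.977, -0.213, 0.001], [0.001, 0.0, -1.0]]
ft_force: [-0.4, -0.3, -2.5]
grip_width: 0.0557
gripper_force: 20.0
```

Request:
{"api": "servo_tool", "payload": {"offset": [[10, 0, 10], [14, 0, 25], [14, 0, 40], [14, 0, 40], [14, 0, 40]], "twist": [0, 0, 0, 0, 0], "grip": [0.3, 0.3, 0.3, 0.3, 0.3]}}

```text
clock: 10.0
tool_pos: [0.5001, 0.2697, 0.1179]
tcp_rot: [[0.215, 0.977, -0.001], [0.977, -0.215, -0.0], [-0.0, -0.001, -1.0]]
ft_force: [-0.4, -0.0, -1.3]
grip_width: 0.056
gripper_force: 20.0
```

```bash
python3 go.py 494.5 271.5 80 -12.4;python3 - <<'E'
from rig import manip
import cv2,numpy as np,pickle
d={n:manip.snapshot(n) for n in("scene","top")};pickle.dump(d,open("s2.pkl","wb"))
o=[]
for n,x,y in(("scene",180,90),("top",115,195)):
    im=d[n]["image"][y:y+100,x:x+100,::-1];k=4
    o.append(cv2.convertScaleAbs(cv2.resize(im,None,fx=k,fy=k,interpolation=2),alpha=1.4))
cv2.imwrite("pics/d4.png",np.hstack(o))
E
```

```text
t 10.0 p [500.1 269.7 117.9] yaw -12.4 F [-0.4 -0.  -1.3] w 56.0 off [ 0.6 -5.9 37.9] twist -0.0
```

View pics/d4.png

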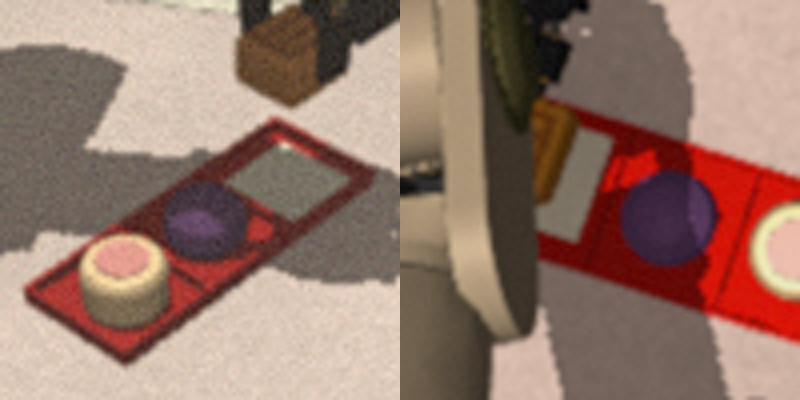

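The cake hangs level in the gripper (left half, around (280,55)) above the empty compartment, whose liner is visible at (290,180). I'll shift −6 mm in tool y and lower.

Request:
{"api": "servo_tool", "payload": {"offset": [[0, -3, 10], [0, -6, 30], [0, -6, 50], [0, -6, 65], [0, -6, 75], [0, -6, 83], [0, -6, 88], [0, -6, 91], [0, -6, 91], [0, -6, 91]], "twist": [0, 0, 0, 0, 0, 0, 0, 0, 0, 0], "grip": [0.3, 0.3, 0.3, 0.3, 0.3, 0.3, 0.3, 0.3, 0.3, 0.3]}}

```text
clock: 11.1
tool_pos: [0.4945, 0.2714, 0.0272]
tcp_rot: [[0.215, 0.977, 0.001], [0.977, -0.215, 0.0], [0.0, 0.001, -1.0]]
ft_force: [-0.1, -0.1, -1.8]
grip_width: 0.0559
gripper_force: 20.0
```

```bash
python3 go.py 494.5 271.5 21 -12.4;python3 - <<'E'
from rig import manip
import cv2,numpy as np,pickle
d={n:manip.snapshot(n) for n in("scene","top")};pickle.dump(d,open("s3.pkl","wb"))
o=[]
for n,x,y in(("scene",180,90),("top",115,195)):
    im=d[n]["image"][y:y+100,x:x+100,::-1];k=4
    o.append(cv2.convertScaleAbs(cv2.resize(im,None,fx=k,fy=k,interpolation=2),alpha=1.8))
cv2.imwrite("pics/d5.png",np.hstack(o))
E
```

```text
t 11.1 p [494.5 271.4  27.2] yaw -12.4 F [-0.1 -0.1 -1.8] w 55.9 off [ 0.1 -0.   6.2] twist 0.0
```

View pics/d5.png

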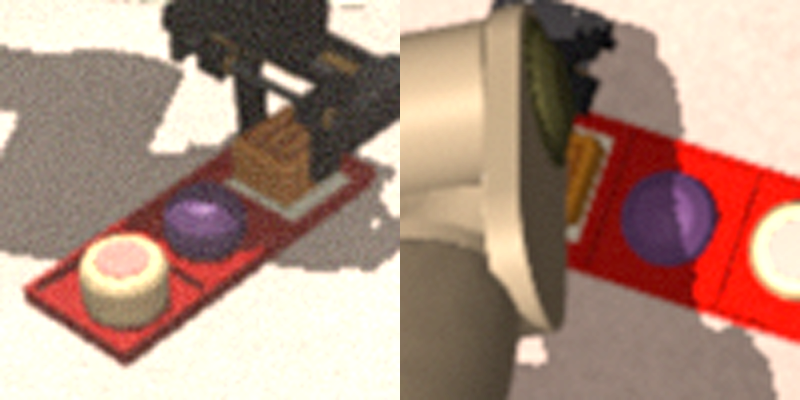

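The cake sits over the liner, with a liner margin visible on both exposed sides. I'll lower it the last millimetres.

Request:
{"api": "servo_tool", "payload": {"offset": [[0, 0, 2], [0, 0, 4], [0, 0, 5], [0, 0, 5.5], [0, 0, 5.5]], "twist": [0, 0, 0, 0, 0], "grip": [0.3, 0.3, 0.3, 0.3, 0.3]}}

```text
clock: 11.7
tool_pos: [0.4942, 0.2713, 0.0211]
tcp_rot: [[0.215, 0.977, -0.0], [0.977, -0.215, -0.0], [-0.0, -0.0, -1.0]]
ft_force: [-0.6, -1.1, -2.1]
grip_width: 0.0554
gripper_force: 20.0
```

Request:
{"api": "servo_tool", "payload": {"offset": [[0, 0, 0.5], [0, 0, 1], [0, 0, 1]], "twist": [0, 0, 0], "grip": [0.3, 0.3, 0.3]}}

```text
clock: 12.0
tool_pos: [0.4943, 0.2713, 0.0202]
tcp_rot: [[0.215, 0.977, -0.0], [0.977, -0.215, -0.0], [-0.0, -0.0, -1.0]]
ft_force: [-0.3, 0.2, -1.9]
grip_width: 0.056
gripper_force: 20.0
```

Request:
{"api": "servo_tool", "payload": {"offset": [[0, 0, 0.5], [0, 0, 1], [0, 0, 1]], "twist": [0, 0, 0], "grip": [0.3, 0.3, 0.3]}}

```text
clock: 12.3
tool_pos: [0.4943, 0.2714, 0.0201]
tcp_rot: [[0.214, 0.977, 0.0], [0.977, -0.214, 0.0], [0.0, 0.0, -1.0]]
ft_force: [-2.3, -0.2, 7.7]
grip_width: 0.0561
gripper_force: 20.0
```

Contact: the vertical force rose to +7.7 N, so the cake is standing on the floor. I'll open gently, keeping the fingertips above the 14 mm walls, then rise straight up.

Request:
{"api": "servo_tool", "payload": {"offset": [[0, 0, 0], [0, 0, 0], [0, 0, 0], [0, 0, 0], [0, 0, 0], [0, 0, 0]], "twist": [0, 0, 0, 0, 0, 0], "grip": [0.68, 0.75, 0.85, 0.95, 0.95, 0.95]}}

```text
clock: 12.9
tool_pos: [0.4943, 0.2714, 0.0192]
tcp_rot: [[0.215, 0.977, -0.0], [0.977, -0.215, -0.0], [-0.0, -0.0, -1.0]]
ft_force: [0.5, 0.4, 1.1]
grip_width: 0.084
gripper_force: 0.0
```

Request:
{"api": "servo_tool", "payload": {"offset": [[0, 0, -5], [0, 0, -15], [0, 0, -35], [0, 0, -65], [0, 0, -100], [0, 0, -140], [60, 0, -160], [110, 0, -160], [160, 0, -160], [200, 0, -160], [200, 0, -160]], "twist": [0, 0, 0, 0, 0, 0, 0, 0, 0, 0, 0], "grip": [0.95, 0.95, 0.95, 0.95, 0.95, 0.95, 0.95, 0.95, 0.95, 0.95, 0.95]}}

```text
clock: 14.0
tool_pos: [0.5366, 0.4713, 0.1787]
tcp_rot: [[0.21, 0.978, 0.0], [0.978, -0.21, 0.001], [0.001, -0.0, -1.0]]
ft_force: [0.4, -0.8, -0.7]
grip_width: 0.084
gripper_force: 0.0
```

```bash
python3 go.py 494.5 271.5 21 -12.4;python3 - <<'E'
from rig import manip
import pickle
from geo import *
D={n:manip.snapshot(n) for n in("scene","top")};pickle.dump(D,open("s4.pkl","wb"))
C=[[28,32,40],[-28,32,40],[-28,-32,40],[28,-32,40]]
P=place([.4945,.2715,np.radians(-12.4),.004],C)
for n in D:
    q=proj(n,P);print(n,"pred top corners",np.round(q,1).tolist())
    h=cv2.cvtColor(D[n]["image"],cv2.COLOR_RGB2HSV);m=cv2.inRange(h,(7,110,40),(22,255,255))
    k,l,st,ce=cv2.connectedComponentsWithStats(m)
    for i in range(1,k):
        if st[i,4]>60:
            r=cv2.minAreaRect(np.argwhere(l==i)[:,::-1].astype(np.float32));print(n,st[i].tolist(),np.round(ce[i],1),r)
    d0=d[n]["image"].astype(int)
# bystander change: patch alignment vs first pictures
for n,pts in(("top",{"round":(214,258),"dome":(181,249),"jar":(279,145),"fixedjaw":(369,228)}),("scene",{"round":(211,158),"dome":(231,145),"jar":(289,229)})):
    a=cv2.cvtColor(d[n]["image"],6+1);b=cv2.cvtColor(D[n]["image"],7)
    for k,(x,y) in pts.items():
        r=cv2.matchTemplate(b[y-24:y+24,x-24:x+24],a[y-16:y+16,x-16:x+16],cv2.TM_CCOEFF_NORMED);_,v,_,o=cv2.minMaxLoc(r);print(n,k,round(v,2),o[0]-8,o[1]-8)
E
```

```text
t 14.0 p [536.6 471.3 178.7] yaw -12.1 F [ 0.4 -0.8 -0.7] w 84.0 off [-204.4    0.9  157.4] twist 0.3
scene pred top corners [[265.6, 124.2], [251.5, 116.7], [236.9, 126.4], [251.1, 134.3]]
scene [121, 0, 35, 14, 227] [135.6   5.3] ((138.0, 6.5), (13.0, 34.0), 90.0)
scene [327, 13, 27, 34, 324] [340.5  25.3] ((341.70001220703125, 26.899993896484375), (34.435447692871094, 18.335756301879883), 63.43495178222656)
scene [372, 24, 22, 22, 172] [385.4  30.6] ((383.38458251953125, 32.423065185546875), (17.19570541381836, 20.24655532836914), 33.6900634765625)
scene [363, 39, 19, 18, 234] [372.1  48. ] ((372.3688659667969, 47.55736541748047), (17.292325973510742, 17.654470443725586), 84.80557250976562)
scene [306, 43, 167, 341, 4776] [382.4 234.8] ((392.4877624511719, 215.10975646972656), (17.740129470825195, 377.3619384765625), 24.775142669677734)
scene [237, 118, 29, 26, 480] [250.9 130.1] ((250.65380859375, 129.7307586669922), (21.91065788269043, 27.457660675048828), 56.3099365234375)
scene [277, 222, 25, 28, 291] [288.9 235.4] ((288.0806884765625, 236.07223510742188), (24.169662475585938, 26.292085647583008), 4.969740867614746)
top pred top corners [[140.2, 222.4], [132.2, 243.5], [156.2, 251.5], [164.0, 230.2]]
top [0, 50, 512, 60, 6783] [257.1  79.6] ((255.50820922851562, 79.40984344482422), (514.2430419921875, 13.39928913116455), 5.19442892074585)
top [268, 142, 22, 18, 196] [277.3 152.2] ((277.6099853515625, 151.22999572753906), (21.637470245361328, 15.556349754333496), 8.130102157592773)
top [134, 222, 33, 30, 664] [150.1 236.9] ((150.0982208251953, 236.68890380859375), (28.707857131958008, 24.943714141845703), 17.52556800842285)
top round 1.0 0 0
top dome 0.66 0 0
top jar 1.0 0 0
top fixedjaw 0.87 0 0
scene round 0.99 0 0
scene dome 0.78 0 0
scene jar 0.99 0 0
```

The cake stands within about 2 px of its predicted place. The bystanders haven't moved: the dome's weaker match is from the changed lighting and the cake beside it, with zero shift. I'll hand in.

```bash
python3 -c "
from rig import manip
print(manip.close_job())"
```

```text
the job is handed in; nothing more can be done
None
```

I pushed the jaw fully open, set the cake down flat in the empty compartment and handed the job in at about 14 s; the final camera check showed the other cakes and the jar unmoved.

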